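Fit the U-bolt over the tube on the clamp bracket

TASK

Fit the wide U-bolt with the orange grip onto the clamp bracket: lift it out of its wooden stand, lower it over the tube so that one leg goes down through each of the bracket's two slots, right down until its crown rests on the tube, then let go; guide it in by hand rather than dropping it. Leave the narrow green-gripped U-bolt in its stand and do not disturb the small blue-lidded ink pot.

Things in the scene. Friction and masses are not known exactly. Their poses are not given: they have to be found in the camera images.
- wide_ubolt_grip (a point): Grasp point of the wide U-bolt (8 mm rod, 120 g), legs down in a fixed 30 mm high wood stand, in 24 mm deep loose holes. Legs 72 mm apart on centres along its y. Orange grip on the crown: 14 mm thick (x), 40 long (y), 40 high. The point is mid-grip, 12 mm below its top, 28 above its underside (which will rest on the tube), 106 above the leg tips, 112 above the bench at the start. z up.
- narrow_ubolt_grip (a point): The same point on the other, narrow U-bolt: legs only 36 mm apart along y (44 mm overall), green grip 14 mm thick, 22 mm long. It stands loose in a wood stand of its own, does not fit over the tube and stays where it is.
- seat (a point): Top of the 32 mm aluminium tube, 84 mm above the bench, midway between the slots. Tube (130 mm, along x) is fixed over a fixed grey raised plate, 72 (x) x 116 (y) mm, top 50 mm above the bench, 12 thick, hollow below. Slots 26 x 26 mm, through, centres at y +36 and -36 mm: 9 mm play round each leg. z up. Seated, the U-bolt's y lies along this y, either way, its grasp point 28 mm above this.
- ink_pot: Small ink pot with a blue screw lid, 38 mm in diameter, 66 mm high, loose on the bench; origin at the centre of its underside. A bystander. (Not listed: the screen-print jig at the right of the work has a blue post 0.2 m high and, behind it, a rod 0.3 m high; pass above or beside them.)
Things that resemble listed ones, but are neither listed nor needed, are in the scene too. What is shaped like the part that bears wide_ubolt_grip but white is not meant.

How it is judged (in metres and radians):
On the way:
1. the wide U-bolt, still held, has both legs started in the two slots astride the tube (z of wide_ubolt_grip in the frame of seat below 0.056 m and horizontal distance between wide_ubolt_grip and seat below 0.018 m and angle between the y axis of wide_ubolt_grip and the y axis of seat, either way round below 0.3 rad and contact force between the fingers and wide_ubolt above 0.5 N), for 0.1 s.
At the end, for the whole second after the job is handed in: The wide U-bolt sits astride the tube with a leg down through each slot: its grasp point less than 36 mm above the tube's top (28 mm when fully down) and within 18 mm of the seat point sideways, its leg line within 0.3 rad of the slots' line, upright within 0.25 rad, released and at rest (z of wide_ubolt_grip in the frame of seat below 0.036 m and horizontal distance between wide_ubolt_grip and seat below 0.018 m and angle between the y axis of wide_ubolt_grip and the y axis of seat, either way round below 0.3 rad and angle between wide_ubolt_grip's own z axis and vertical below 0.25 rad and linear speed of wide_ubolt below 0.03 m/s); the robot touches nothing.
It fails at once if the narrow U-bolt is moved by more than 30 mm (distance of narrow_ubolt_grip from where it was at the start of the episode above 0.03 m).
It fails at once if the ink pot is moved by more than 30 mm (distance of ink_pot from where it was at the start of the episode above 0.03 m).
It also fails if it takes over 38 s, if anything falls off the work surface, if the arm or the gripper's body presses on something with over 40 N, if the wrist force passes 120 N, or if a joint passes its speed limit or range.

ROBOT

A 6-joint arm with a two-finger parallel gripper is mounted at the origin on a cart in front of the work surface, level with it; the furniture and walls round the work are solid. World frame = base frame: x ahead of the robot, y to its left, z up, the work surface at z = 0. Lengths are in m, angles in degrees, forces in N, time in s.
With the tool pointing down it reaches from about 0.35 to 0.85 m from the base axis. Payload 8.1 kg.
Tool frame: the origin (TCP) lies at the very end of the fingers, on their centre line; the grasp point (between the pads) lies 19 mm behind it (r.grip_point_offset is the distance from the TCP to the grasp point, in m); z points along the fingers, y is the line along which they close (so a half turn about z gives the same grasp; the last joint's range is limited). The gripper opens to 93 mm and grips with 3 to 60 N. Pads are 15 mm wide; open, the fingers measure 128 mm over their backs; the gripper's body (75 mm by 188 mm) begins 65 mm behind the grasp point.
Start: joints at [-77.945, 7.471, 85.268, -0, 87.261, -4.893], TCP at [0.175, -0.574, 0.219] pointing down, gripper open.
Joint ranges: [-169.43, 169.43], [-51.17, 129.36], [1.28, 143.12], [-76.62, 256.62], [0, 156.53], [-152.29, 152.29]. Speed limits (degrees/s): [136.94, 136.94, 159.86, 180, 180, 180].

INTERFACE

Orientations are given as a 3x3 rotation matrix whose columns are the frame's x, y, z axes.
In Python, from station import r, optics, hand_in gives the robot as it stands.
- The arm moves only by the tool play_rows, never from a script. Its argument "targets" is one flat list of numbers, 7 for each row, row after row: the turn, a rotation vector about the world's x, y, z in degrees, then the shift along the world's x, y, z in mm, then the closure, from -1 (fully open) to 1 (shut). In form: [rx, ry, rz, dx, dy, dz, grip, rx, ry, rz, dx, dy, dz, grip, ...]. A call has exactly 10 rows; each row shifts and turns the commanded pose from where the row before left it; what a row does not reach is not made up. A row lasts 1/12 s, in which the tool goes at most 41.7 mm and 7.16 degrees, less where a joint would pass 70% of its speed; a pose out of reach is approached as far as the arm can. A call is refused whole if a number of a shift passes 41.7 or a number of a turn 7.16, either way. A call with a gripper value outside its range is refused whole. The fingers move at their own pace and stop on an object; "newtons" is the grip in N (left out, the last holds). Time passes only in rows, so rows that do not move let the fingers close, or fill a call up. It gives the time, the measured TCP pose, the force, the opening and the grip force at its end, in the units of the state.
- r.get_obs(): the state, without advancing time (a new reading comes with each control period).
- optics.get_image(name): name is "scene" or "top"; returns (picture, depth): 384x512x3 uint8, blue, green, red; 384x512 float32, m along the optical axis (not along the pixel's ray), 0 where there is no reading.
- optics.calibration(name): a dict with "camera_matrix" (3x3 intrinsics, pixels), "dist" ([k1, k2, p1, p2, k3] as OpenCV has them; the pictures are not rectified), "world_to_cam" (4x4, takes a point from world to camera coordinates). Camera axes: x right, y up, looking along -z (the intrinsics and any distortion apply to the point x, -y, -z); pixel columns grow to the right and rows downward; lengths in m; the calibration is good to about 2 mm. A picture is of the moment at which its call begins. calibration takes no time and is no camera call.
- hand_in(): hands the job in; it is judged then, once.
The state is a dict: "time": time; "qpos": joint angles; "joint_velocities": joint speeds; "joint_efforts": joint torques, N m; "tool_pos": TCP position; "tcp_rot": TCP orientation; "force": force on the tool from outside, world axes, zero at the start; "moment": the same for the moment, N m; "width": finger opening in m; "finger_force": force on a finger pad.
Only numpy, scipy, OpenCV 4.12 (cv2) and the standard library are available. Lean on these libraries where they do the work, as an engineer would, in place of code of your own. Each camera call takes 0.05 s, during which the arm holds its last target. There are 200 camera calls.

## Working session

There is one attempt and no reset: what is moved stays moved. The work goes in short steps, Python scripts to look and compute and a tool call to move; the robot and the scene stay as the last step left them, time stands still between calls to the robot, and variables do not carry over. Pictures are saved under pics/ and viewed, at most 10 in all, crops included, and the job is handed in when it is done.

Besides the shell and the picture viewer there is one more tool, called after "Call:" as name(argument=value, ...) on one line, values as JSON. play_rows: Moves the arm, as the interface text tells. Its arguments: {"type":"object","properties":{"targets":{"type":"array","items":{"type":"number"}},"newtons":{"type":"number"}},"required":["targets"]}

```bash
mkdir -p pics
cat > h.py <<'E'
import numpy as np, cv2
from station import r, optics, hand_in
def grab(n):
    im,d=optics.get_image(n); np.savez(''+n+'.npz',im=im,d=d); return im,d
def load(n):
    z=np.load(''+n+'.npz'); return z['im'],z['d']
def pts(n,uv,depth):
    c=optics.calibration(n); uv=np.asarray(uv,float).reshape(-1,1,2)
    p=cv2.undistortPoints(uv,np.array(c['camera_matrix']),np.array(c['dist'])).reshape(-1,2)
    z=np.asarray(depth).reshape(-1)
    P=np.c_[p[:,0]*z,-p[:,1]*z,-z,np.ones(len(z))]
    return (np.linalg.inv(np.array(c['world_to_cam']))@P.T).T[:,:3]
def plane(n,uv,h):
    a=pts(n,uv,np.full(len(uv),.1)); b=pts(n,uv,np.full(len(uv),1.))
    t=(h-a[:,2])/(b[:,2]-a[:,2]); return a+t[:,None]*(b-a)
def cloud(n,d):
    v,u=np.mgrid[:384,:512]; P=pts(n,np.c_[u.ravel(),v.ravel()],d.ravel()); return P.reshape(384,512,3)
E
python3 - <<'E'
from h import *
a,da=grab('scene'); b,db=grab('top')
cv2.imwrite('pics/s.png',a); cv2.imwrite('pics/t.png',b)
for n in('scene','top'):
    c=optics.calibration(n); print(np.linalg.inv(c['world_to_cam'])[:3].round(3).tolist())
print((da>0).mean(),(db>0).mean(),r.get_obs())
E
```

```text
[[-0.872, 0.34, -0.352, 0.173], [-0.49, -0.615, 0.618, 0.337], [-0.007, 0.711, 0.703, 0.786]]
[[0.009, 0.993, -0.122, 0.398], [-1.0, 0.007, -0.015, -0.246], [-0.014, 0.122, 0.992, 1.038]]
0.9957377115885416 0.9957326253255209 {'time': 0.1, 'qpos': array([-7.79436401e+01,  7.51009079e+00,  8.53239693e+01, -1.32070264e-03,
        8.72623316e+01, -4.89018012e+00]), 'joint_velocities': array([ 0.00978456, -0.04869243, -0.15565487,  0.02183707,  0.00655542,
       -0.07021049]), 'joint_efforts': array([ 1.17675743e-03, -5.61340034e+01, -4.93095803e+01,  7.70591106e-02,
        2.91394506e-02, -3.22341850e-05]), 'tool_pos': array([ 0.17481913, -0.57341703,  0.21769064]), 'tcp_rot': array([[ 9.56576834e-01,  2.91480053e-01, -3.73915434e-04],
       [ 2.91480268e-01, -9.56575435e-01,  1.64043359e-03],
       [ 1.20475353e-04, -1.67818974e-03, -9.99998585e-01]]), 'force': array([ 0.77823627, -0.5481087 ,  0.06321478]), 'moment': array([ 0.00596199, -0.03440418, -0.02172511]), 'finger_force': 0.0, 'width': 0.09316525207243917}
```

View pics/s.png

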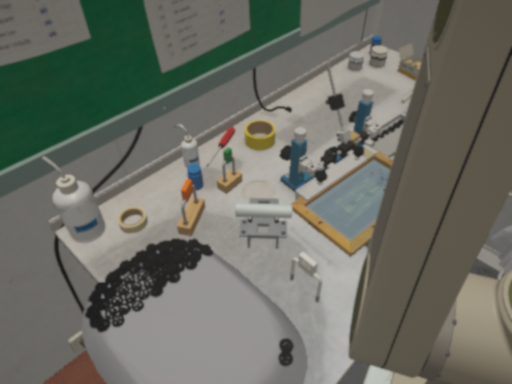

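View pics/t.png

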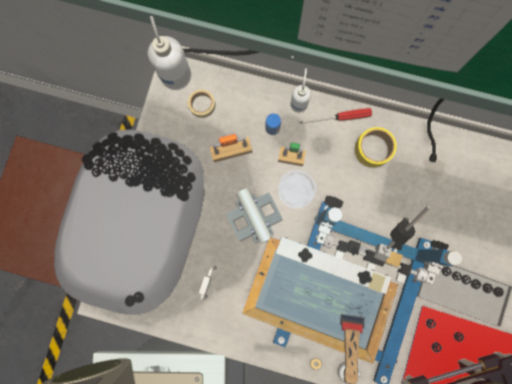

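The scene view shows the orange grip at about (187,188), the green one at (228,155), the blue pot at (195,176), and the tube on its plate at (263,211). In the top view these are at (229,140), (294,147), (273,124) and (254,215). The white decoy is at (207,282).

Run:
```python
from h import *
for n in('scene','top'):
    im,d=load(n); C=cloud(n,d); hsv=cv2.cvtColor(im,cv2.COLOR_BGR2HSV)
    print(n)
    def rep(name,m):
        P=C[m]; q=P[:,:2]-P[:,:2].mean(0); w,v=np.linalg.eigh(np.cov(q.T)); a=v[:,1]
        rc=cv2.minAreaRect((P[:,:2]*1000).astype(np.float32))
        print(name,m.sum(),'med',np.median(P,0).round(4),'z',np.percentile(P[:,2],[2,98]).round(3),'ang',np.degrees(np.arctan2(a[1],a[0])).round(1),'rect',np.round(rc[0]),np.round(rc[1]),round(rc[2],1))
    H,S,V=cv2.split(hsv)
    box=np.zeros(H.shape,bool)
    (box.__setitem__((slice(120,260),slice(160,310)),True) if n=='scene' else box.__setitem__((slice(100,250),slice(200,310)),True))
    z=C[...,2]
    rep('orange',box&(H<10)&(S>170)&(z>.06))
    rep('orangetop',box&(H<10)&(S>150)&(z>.115))
    rep('green',box&(H>45)&(H<85)&(S>90)&(z>.04))
    rep('blue',box&(H>100)&(H<120)&(S>150)&(z>.04)&(C[...,1]>-.2))
    sub=(slice(185,250),slice(220,300)) if n=='top' else (slice(195,250),slice(230,300))
    b2=np.zeros_like(box); b2[sub]=True
    w=b2&(S<60)
    rep('plate',w&(z>.044)&(z<.056)); rep('tubetop',w&(z>.078)&(z<.09)); rep('tube',w&(z>.06)&(z<.095))
    st=box&(H>8)&(H<25)&(S>70)&(z>.026)&(z<.034)
    rep('standW',st&(C[...,1]>-.235)); rep('standN',st&(C[...,1]<-.235))
    big=cv2.resize(im[90:260,190:320] if n=='top' else im[130:260,160:310],None,fx=4,fy=4,interpolation=cv2.INTER_CUBIC)[:600]
    cv2.imwrite(f'pics/{n}c.png',big)
```

```text
scene<stdin>:6: RuntimeWarning: Mean of empty slice.
  ret = um.true_divide(
  avg = a.mean(axis, **keepdims_kw)
<stdin>:6: RuntimeWarning: Degrees of freedom <= 0 for slice
  c *= np.true_divide(1, fact)
  c *= np.true_divide(1, fact)
  return _methods._mean(a, axis=axis, dtype=dtype,
Traceback (most recent call last):
IndexError: index -1 is out of bounds for axis 0 with size 0
```

```bash
cat > m.py <<'E'
from h import *
for n in('scene','top'):
    im,d=load(n); C=cloud(n,d); H,S,V=cv2.split(cv2.cvtColor(im,cv2.COLOR_BGR2HSV))
    print(n)
    for u,v in ([(187,188),(228,155),(195,180),(263,211),(247,222),(255,260)] if n=='scene' else [(229,140),(294,147),(273,124),(254,215),(240,228),(225,190)]):
        print((u,v),(H[v,u],S[v,u],V[v,u]),C[v,u].round(3))
    def rep(name,m):
        P=C[m]
        if len(P)<4: print(name,len(P)); return
        rc=cv2.minAreaRect((P[:,:2]*1000).astype(np.float32))
        a=np.linalg.eigh(np.cov(P[:,:2].T))[1][:,1]
        print(name,len(P),'med',np.median(P,0).round(4),'z',np.percentile(P[:,2],[2,98]).round(3),'ang',np.degrees(np.arctan2(a[1],a[0])).round(1),'rect',np.round(rc[0]),np.round(rc[1]),round(rc[2],1))
    box=np.zeros(H.shape,bool)
    if n=='scene': box[120:260,160:310]=1
    else: box[100:250,200:310]=1
    z=C[...,2]
    rep('orange',box&(H<12)&(S>170)&(z>.06))
    rep('orangetop',box&(H<12)&(S>150)&(z>.115))
    rep('green',box&(H>45)&(H<85)&(S>90)&(z>.04))
    rep('blue',box&(H>100)&(H<120)&(S>150)&(z>.04))
    b2=np.zeros_like(box)
    if n=='top': b2[185:250,220:300]=1
    else: b2[195:250,230:300]=1
    rep('plate',b2&(z>.044)&(z<.056)); rep('tubetop',b2&(z>.078)&(z<.09)); rep('tube',b2&(z>.06)&(z<.095))
    rep('stands',box&(H>8)&(H<25)&(S>70)&(z>.026)&(z<.034))
    big=cv2.resize(im[90:240,190:320] if n=='top' else im[130:260,160:310],None,fx=4,fy=4,interpolation=cv2.INTER_CUBIC)
    cv2.imwrite(f'pics/{n}c.png',big)
E
python3 m.py
```

```text
scene
(187, 188) (np.uint8(12), np.uint8(201), np.uint8(162)) [ 0.638 -0.159  0.127]
(228, 155) (np.uint8(63), np.uint8(118), np.uint8(80)) [ 0.628 -0.317  0.111]
(195, 180) (np.uint8(106), np.uint8(127), np.uint8(92)) [ 0.697 -0.257  0.042]
(263, 211) (np.uint8(41), np.uint8(12), np.uint8(168)) [ 0.474 -0.219  0.079]
(247, 222) (np.uint8(40), np.uint8(7), np.uint8(117)) [ 0.521 -0.224  0.008]
(255, 260) (np.uint8(21), np.uint8(12), np.uint8(153)) [ 0.451 -0.14   0.   ]
orange 49 med [ 0.6404 -0.1549  0.1093] z [0.1   0.122] ang 96.6 rect [ 641. -164.] [31.  8.] 89.8
orangetop 16 med [ 0.643  -0.1526  0.1202] z [0.115 0.126] ang 103.7 rect [ 645. -169.] [10. 42.] 16.0
green 60 med [ 0.6278 -0.3148  0.1156] z [0.097 0.126] ang 80.6 rect [ 630. -315.] [11. 19.] 0.8
blue 72 med [ 0.7057 -0.2677  0.0674] z [0.055 0.07 ] ang 123.0 rect [ 707. -269.] [23. 32.] 35.9
plate 658 med [ 0.474  -0.2084  0.0511] z [0.045 0.054] ang 117.2 rect [ 479. -227.] [ 71. 120.] 27.2
tubetop 601 med [ 0.4631 -0.2312  0.083 ] z [0.078 0.087] ang -147.4 rect [ 467. -233.] [155.  51.] 37.4
tube 932 med [ 0.4648
[... 767 characters left out ...]
 38 med [ 0.6414 -0.1702  0.1218] z [0.116 0.126] ang 107.6 rect [ 647. -169.] [14. 36.] 16.3
green 39 med [ 0.6311 -0.318   0.1231] z [0.121 0.127] ang 87.2 rect [ 631. -319.] [16. 11.] 85.5
blue 87 med [ 0.7067 -0.2722  0.0659] z [0.062 0.069] ang 129.4 rect [ 708. -272.] [24. 23.] 88.4
plate 771 med [ 0.4765 -0.2213  0.0497] z [0.045 0.053] ang 117.5 rect [ 477. -228.] [ 72. 116.] 27.3
tubetop 684 med [ 0.4665 -0.2335  0.0818] z [0.078 0.086] ang -149.7 rect [ 467. -237.] [157.  36.] 32.1
tube 931 med [ 0.4665 -0.2327  0.0806] z [0.063 0.086] ang -149.9 rect [ 466. -237.] [159.  55.] 36.7
stands 630 med [ 0.6381 -0.1941  0.0296] z [0.026 0.033] ang 83.3 rect [ 649. -205.] [286. 128.] 61.7
```

View pics/topc.png

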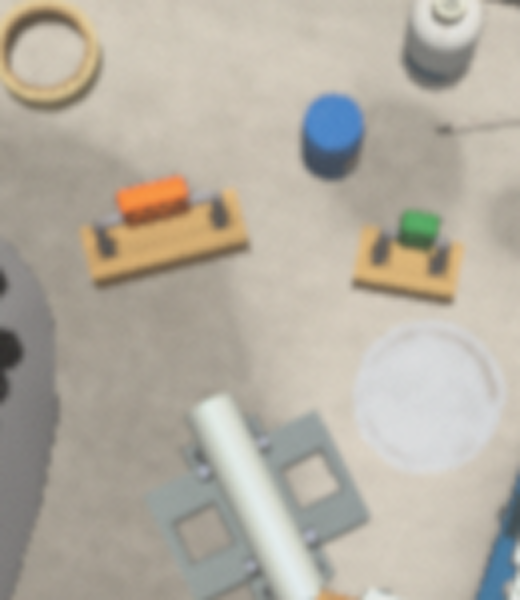

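The crop shows the stand with its leg line at about 105°. The plate's two slots are at crop (203,530) and (313,477), with the tube running diagonally between them. I'll raise the arm above the rod and swing over while turning.

Call:
play_rows(targets=[0, 0, 6, 0, 0, 38, -1, 0, 0, 6, 0, 0, 38, -1, 0, 0, 6, 0, 0, 38, -1, 0, 0, 6, 0, 0, 38, -1, 0, 0, 6, 0, 0, 20, -1, 0, 0, 6, 29, 25, 0, -1, 0, 0, 6, 29, 25, 0, -1, 0, 0, 6, 29, 25, 0, -1, 0, 0, 6, 29, 25, 0, -1, 0, 0, 6, 29, 25, 0, -1], newtons=25)

```text
time: 0.93
tool_pos: [0.3208, -0.4475, 0.3902]
tcp_rot: [[0.221, 0.975, -0.0], [0.975, -0.221, 0.001], [0.001, -0.0, -1.0]]
force: [0.9, -0.2, 0.6]
width: 0.0927
finger_force: 0.0
```

Call:
play_rows(targets=[0, 0, 3, 29, 25, 0, -1, 0, 0, 3, 29, 25, 0, -1, 0, 0, 3, 29, 25, 0, -1, 0, 0, 3, 29, 25, 0, -1, 0, 0, 3, 29, 25, 0, -1, 0, 0, 3, 29, 25, 0, -1, 0, 0, 3, 29, 25, 0, -1, 0, 0, 3, 29, 25, 0, -1, 0, 0, 3, 20, 18, 0, -1, 0, 0, 1, 0, 0, 0, -1])

```text
time: 1.77
tool_pos: [0.5748, -0.2266, 0.389]
tcp_rot: [[-0.266, 0.964, -0.001], [0.964, 0.266, 0.002], [0.003, -0.0, -1.0]]
force: [0.5, 0.2, 0.6]
width: 0.093
finger_force: 0.0
```

Run:
```python
from h import *
im,d=load('top'); H,S,V=cv2.split(cv2.cvtColor(im,cv2.COLOR_BGR2HSV)); C=cloud('top',d)
m=np.zeros(H.shape,bool); m[125:165,205:260]=1
o=m&(H<14)&(S>140)&(C[...,2]>.06)
n,l,st,_=cv2.connectedComponentsWithStats(o.astype(np.uint8)); print(st.tolist())
o=l==1+np.argmax(st[1:,4]); v,u=np.nonzero(o)
P=plane('top',np.c_[u,v],.124)[:,:2]*1000; print('orange@.124',cv2.minAreaRect(P.astype(np.float32)), cv2.fitLine(P.astype(np.float32),2,0,.1,.1).ravel())
s=m&(H>8)&(H<25)&(S>60)&(C[...,2]>.024)&(C[...,2]<.036); v,u=np.nonzero(s)
P=plane('top',np.c_[u,v],.03)[:,:2]*1000; print('stand',cv2.minAreaRect(P.astype(np.float32)))
# slots: below-plate pixels near plate centre
for sg in(1,-1):
    th=np.radians(117.3); c=np.array([.477,-.228])+sg*.036*np.array([np.cos(th),np.sin(th)])
    z=C[...,2]; Q=plane('top',np.c_[[a.ravel() for a in np.meshgrid(np.arange(512),np.arange(384))]].T,.05)[:,:2].reshape(384,512,2)
    hole=(np.linalg.norm(Q-c,axis=2)<.024)&(z<.03); print('slot',hole.sum(),Q[hole].mean(0),'exp',c)
o=r.get_obs(); print(o['time'],o['tool_pos'],np.degrees(np.arctan2(o['tcp_rot'][1,1],o['tcp_rot'][0,1])))
```

```text
[[0, 0, 512, 384, 196490], [219, 135, 18, 11, 118]]
orange@.124 ((643.8301391601562, -168.99887084960938), (18.512605667114258, 37.703147888183594), 14.69693660736084) [ 2.6276022e-01 -9.6486115e-01  6.4390894e+02 -1.6824219e+02]
stand ((646.3953857421875, -168.61090087890625), (35.454856872558594, 99.79291534423828), 15.07646656036377)
slot 120 [ 0.45982566 -0.1953548 ] exp [ 0.46048862 -0.19600978]
slot 119 [ 0.49322509 -0.26063449] exp [ 0.49351138 -0.25999022]
1.7667 [ 0.57481603 -0.22659215  0.38899695] 15.418023044766937
```

Call:
play_rows(targets=[0, 0, 0, 24, 19, -20, -1, 0, 0, 0, 24, 20, -20, -1, 0, 0, 0, 23, 19, -20, -1, 0, 0, 0, 0, 0, -20, -1, 0, 0, 0, 0, 0, -20, -1, 0, 0, 0, 0, 0, -20, -1, 0, 0, 0, 0, 0, -20, -1, 0, 0, 0, 0, 0, -20, -1, 0, 0, 0, 0, 0, -20, -1, 0, 0, 0, 0, 0, 0, -1])

```text
time: 2.6
tool_pos: [0.64, -0.1724, 0.2045]
tcp_rot: [[-0.257, 0.966, -0.008], [0.966, 0.258, 0.003], [0.005, -0.007, -1.0]]
force: [0.1, 0.6, -0.8]
width: 0.0929
finger_force: 0.0
```

Call:
play_rows(targets=[0, 0, 0, 0, 0, -15, -1, 0, 0, 0, 0, 0, -15, -1, 0, 0, 0, 0, 0, -15, -1, 0, 0, 0, 0, 0, -15, -1, 0, 0, 0, 0, 0, -15, -1, 0, 0, 0, 0, 0, -15, -1, 0, 0, 0, 0, 0, -12, -1, 0, 0, 0, 0, 0, -5, -1, 0, 0, 0, 0, 0, 0, -1, 0, 0, 0, 0, 0, 0, -1])

```text
time: 3.43
tool_pos: [0.6431, -0.1731, 0.1042]
tcp_rot: [[-0.258, 0.966, 0.0], [0.966, 0.258, -0.0], [-0.0, 0.0, -1.0]]
force: [0.4, -0.0, 0.4]
width: 0.0926
finger_force: 0.0
```

Run:
```python
from h import *
o=r.get_obs(); print(o['time'],o['tool_pos'].round(4),np.degrees(np.arctan2(o['tcp_rot'][1,1],o['tcp_rot'][0,1])),o['tcp_rot'][:,2],o['force'])
```

```text
3.4333 [ 0.6431 -0.1731  0.1042] 14.942354248203573 [ 2.68645722e-04 -1.12195230e-04 -9.99999958e-01] [ 0.3883246 -0.0315754  0.4298308]
```

Call:
play_rows(targets=[0, 0, 0, 3, 4.5, -8, -1, 0, 0, 0, 0, 0, 0, -1, 0, 0, 0, 0, 0, 0, 0.3, 0, 0, 0, 0, 0, 0, 1, 0, 0, 0, 0, 0, 0, 1, 0, 0, 0, 0, 0, 0, 1, 0, 0, 0, 0, 0, 0, 1, 0, 0, 0, 0, 0, 0, 1, 0, 0, 0, 0, 0, 0, 1, 0, 0, 0, 0, 0, 0, 1], newtons=25)

```text
time: 4.27
tool_pos: [0.6459, -0.1685, 0.0957]
tcp_rot: [[-0.258, 0.966, 0.0], [0.966, 0.258, -0.0], [-0.0, 0.0, -1.0]]
force: [0.1, 0.5, -0.5]
width: 0.0444
finger_force: 0.0
```

Call:
play_rows(targets=[0, 0, 0, 0, 0, 0, 1, 0, 0, 0, 0, 0, 0, 1, 0, 0, 0, 0, 0, 0, 1, 0, 0, 0, 0, 0, 0, 1, 0, 0, 0, 0, 0, 0, 1, 0, 0, 0, 0, 0, 0, 1, 0, 0, 0, 0, 0, 0, 1, 0, 0, 0, 0, 0, 0, 1, 0, 0, 0, 0, 0, 0, 1, 0, 0, 0, 0, 0, 0, 1])

```text
time: 5.1
tool_pos: [0.6462, -0.1684, 0.0957]
tcp_rot: [[-0.258, 0.966, 0.0], [0.966, 0.258, 0.0], [-0.0, 0.0, -1.0]]
force: [2.7, 0.8, -1.9]
width: 0.0135
finger_force: 25.0
```

Call:
play_rows(targets=[0, 0, 0, 0, 0, 5, 1, 0, 0, 0, 0, 0, 10, 1, 0, 0, 0, 0, 0, 15, 1, 0, 0, 0, 0, 0, 15, 1, 0, 0, 0, 0, 0, 20, 1, 0, 0, 0, 0, 0, 20, 1, 0, 0, 0, 0, 0, 15, 1, 0, 0, 0, 0, 0, 15, 1, 0, 0, 0, 0, 0, 5, 1, 0, 0, 0, 0, 0, 0, 1])

```text
time: 5.93
tool_pos: [0.6465, -0.1689, 0.2178]
tcp_rot: [[-0.258, 0.966, 0.002], [0.966, 0.258, -0.001], [-0.002, 0.002, -1.0]]
force: [-0.2, -0.1, -1.5]
width: 0.0139
finger_force: 25.0
```

Call:
play_rows(targets=[0, 0, 1.5, -17, -6, 0, 1, 0, 0, 1.5, -17, -6, 0, 1, 0, 0, 1.5, -17, -6, 0, 1, 0, 0, 1.5, -17, -6, 0, 1, 0, 0, 1.5, -17, -6, 0, 1, 0, 0, 1.5, -17, -6, 0, 1, 0, 0, 1.5, -17, -6, 0, 1, 0, 0, 1.5, -17, -6, 0, 1, 0, 0, 0, -17, -6, 0, 1, 0, 0, 0, -16, -5, 0, 1])

```text
time: 6.77
tool_pos: [0.475, -0.2274, 0.214]
tcp_rot: [[-0.453, 0.891, -0.003], [0.891, 0.453, 0.001], [0.002, -0.002, -1.0]]
force: [-0.0, -0.6, -0.8]
width: 0.0135
finger_force: 25.0
```

Call:
play_rows(targets=[0, 0, 0, 0, 0, 0, 1, 0, 0, 0, 0, 0, 0, 1, 0, 0, 0, 0, 0, 0, 1, 0, 0, 0, 0, 0, 0, 1, 0, 0, 0, 0, 0, 0, 1, 0, 0, 0, 0, 0, 0, 1, 0, 0, 0, 0, 0, 0, 1, 0, 0, 0, 0, 0, 0, 1, 0, 0, 0, 0, 0, 0, 1, 0, 0, 0, 0, 0, 0, 1])

```text
time: 7.6
tool_pos: [0.477, -0.2274, 0.2156]
tcp_rot: [[-0.453, 0.891, -0.0], [0.891, 0.453, 0.0], [0.0, -0.0, -1.0]]
force: [-0.0, 0.6, -1.3]
width: 0.0139
finger_force: 25.0
```

Run:
```python
from h import *
a,_=grab('scene'); b,_=grab('top')
cv2.imwrite('pics/two.png',np.hstack([cv2.resize(a[120:270,180:310],None,fx=3,fy=3),cv2.resize(b[150:300,190:320],None,fx=3,fy=3)]))
o=r.get_obs(); print(o['time'],o['tool_pos'].round(4),np.degrees(np.arctan2(o['tcp_rot'][1,1],o['tcp_rot'][0,1])),o['tcp_rot'][:,2].round(4),o['force'],o['width'])
```

```text
7.7 [ 0.4769 -0.2274  0.2157] 26.947904182896128 [ 0. -0. -1.] [-0.1476661   0.15820032 -0.63859845] 0.013702739108821362
```

View pics/two.png

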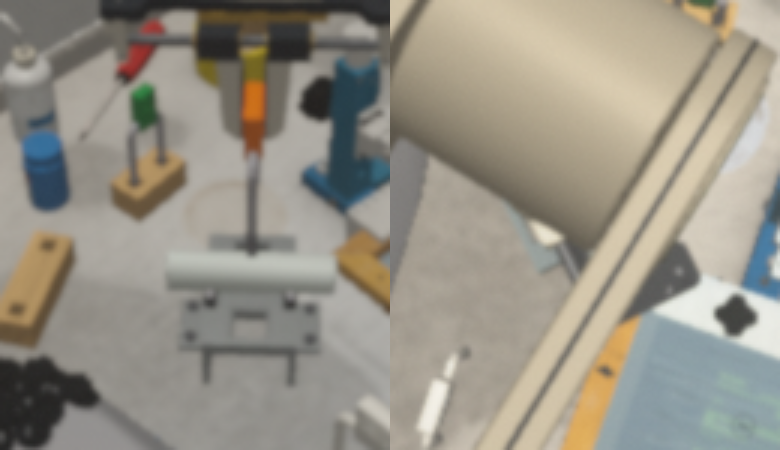

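The U-bolt is held upright above the tube, with its near leg at left-crop (253,155 to 250). I'll check where the grip sits lengthwise and sideways in the fingers, from the near leg and the grip's end face.

Run:
```python
from h import *
im,d=load('scene'); C=cloud('scene',d); H,S,V=cv2.split(cv2.cvtColor(im,cv2.COLOR_BGR2HSV))
th=np.radians(117.1); y=np.array([np.cos(th),np.sin(th)]); x=np.array([y[1],-y[0]]); s=np.array([.4767,-.228])
L=np.dstack([(C[...,:2]-s)@x,(C[...,:2]-s)@y,C[...,2]])*1000
m=np.zeros(H.shape,bool); m[140:175,255:280]=1
o=m&(H<14)&(S>150); print('orange',o.sum(),np.percentile(L[o],[5,50,95],axis=0).round(1))
for v in range(172,206,3):
    w=L[v,258:272]; k=(w[:,2]>95)&(abs(w[:,0])<40)&(w[:,1]>-60)&(w[:,1]<80)
    print(v,np.nonzero(k)[0]+258,np.median(w[k],0).round(1) if k.any() else '')
print('tcp',[((r.get_obs()['tool_pos'][:2]-s)@a*1000).round(1) for a in(x,y)])
```

```text
orange 79 [[ -5.9  -8.6 223.2]
 [  0.   18.3 239.2]
 [  6.7  20.1 245.1]]
172 [261 262 263 264 265 266] [  0.8  23.1 213.7]
175 [262 263 264 265 266] [ -0.4  31.1 212.7]
178 [262 263 264 265 266] [ -0.5  34.6 207.7]
181 [262 263 264 265] [  0.3  38.8 203.3]
184 [262 263 264 265] [  0.3  38.2 194.1]
187 [262 263 264 265] [  0.3  36.7 183.9]
190 [262 263 264 265] [  0.2  37.3 175.8]
193 [262 263 264 265] [1.000e-01 3.910e+01 1.686e+02]
196 [262 263 264 265] [1.000e-01 3.860e+01 1.592e+02]
199 [262 263 264 265] [1.000e-01 3.810e+01 1.494e+02]
202 [262 263 264 265] [ -0.   39.  140.9]
205 [262 263 264] [  1.   39.1 131.6]
tcp [np.float64(0.5), np.float64(0.4)]
```

The part is centred in the slots to about 1 mm, so I'll lower it.

Call:
play_rows(targets=[0, 0, 0, 0, 0, -8, 1, 0, 0, 0, 0, 0, -10, 1, 0, 0, 0, 0, 0, -10, 1, 0, 0, 0, 0, 0, -10, 1, 0, 0, 0, 0, 0, -10, 1, 0, 0, 0, 0, 0, -10, 1, 0, 0, 0, 0, 0, -8, 1, 0, 0, 0, 0, 0, -4, 1, 0, 0, 0, 0, 0, 0, 1, 0, 0, 0, 0, 0, 0, 1])

```text
time: 8.53
tool_pos: [0.4769, -0.2274, 0.1456]
tcp_rot: [[-0.453, 0.891, -0.0], [0.891, 0.453, 0.0], [0.0, -0.0, -1.0]]
force: [-0.1, -0.5, -0.8]
width: 0.0137
finger_force: 25.0
```

Call:
play_rows(targets=[0, 0, 0, 0, 0, -5, 1, 0, 0, 0, 0, 0, -6, 1, 0, 0, 0, 0, 0, -6, 1, 0, 0, 0, 0, 0, -6, 1, 0, 0, 0, 0, 0, -6, 1, 0, 0, 0, 0, 0, -6, 1, 0, 0, 0, 0, 0, -4, 1, 0, 0, 0, 0, 0, -3, 1, 0, 0, 0, 0, 0, 0, 1, 0, 0, 0, 0, 0, 0, 1])

```text
time: 9.37
tool_pos: [0.4769, -0.2274, 0.1035]
tcp_rot: [[-0.453, 0.891, -0.0], [0.891, 0.453, 0.0], [0.0, -0.0, -1.0]]
force: [0.0, -0.3, 0.2]
width: 0.0142
finger_force: 25.0
```

Call:
play_rows(targets=[0, 0, 0, 0, 0, -2, 1, 0, 0, 0, 0, 0, -2, 1, 0, 0, 0, 0, 0, -1, 1, 0, 0, 0, 0, 0, -1, 1, 0, 0, 0, 0, 0, -1, 1, 0, 0, 0, 0, 0, -0.5, 1, 0, 0, 0, 0, 0, 0, 1, 0, 0, 0, 0, 0, 0, 1, 0, 0, 0, 0, 0, 0, 1, 0, 0, 0, 0, 0, 0, 1])

```text
time: 10.2
tool_pos: [0.477, -0.2275, 0.0962]
tcp_rot: [[-0.453, 0.891, 0.0], [0.891, 0.453, -0.0], [-0.0, 0.0, -1.0]]
force: [0.2, -0.2, -0.6]
width: 0.014
finger_force: 25.0
```

Call:
play_rows(targets=[0, 0, 0, 0, 0, -0.4, 1, 0, 0, 0, 0, 0, -0.4, 1, 0, 0, 0, 0, 0, -0.4, 1, 0, 0, 0, 0, 0, -0.3, 1, 0, 0, 0, 0, 0, 0, 1, 0, 0, 0, 0, 0, 0, 1, 0, 0, 0, 0, 0, 0, 0.4, 0, 0, 0, 0, 0, 0, 0.2, 0, 0, 0, 0, 0, 0, 0, 0, 0, 0, 0, 0, 0, 0])

```text
time: 11.03
tool_pos: [0.4769, -0.2274, 0.0945]
tcp_rot: [[-0.453, 0.891, -0.0], [0.891, 0.453, -0.0], [-0.0, -0.0, -1.0]]
force: [0.7, 0.0, -0.1]
width: 0.0359
finger_force: 0.0
```

Call:
play_rows(targets=[0, 0, 0, 0, 0, 0, -0.2, 0, 0, 0, 0, 0, 0, -0.2, 0, 0, 0, 0, 0, 0, -0.2, 0, 0, 0, 0, 0, 0, -0.2, 0, 0, 0, 0, 0, 0, -0.2, 0, 0, 0, 0, 0, 0, -0.2, 0, 0, 0, 0, 0, 0, -0.2, 0, 0, 0, 0, 0, 0, -0.2, 0, 0, 0, 0, 0, 0, -0.2, 0, 0, 0, 0, 0, 0, -0.2])

```text
time: 11.87
tool_pos: [0.4769, -0.2275, 0.0946]
tcp_rot: [[-0.453, 0.891, -0.0], [0.891, 0.453, -0.0], [-0.0, -0.0, -1.0]]
force: [1.3, 0.2, -1.0]
width: 0.0555
finger_force: 0.0
```

Released; I'll withdraw upward and check.

Call:
play_rows(targets=[0, 0, 0, 0, 0, 5, -0.2, 0, 0, 0, 0, 0, 10, -0.2, 0, 0, 0, 0, 0, 15, -0.2, 0, 0, 0, 0, 0, 20, -0.2, 0, 0, 0, 0, 0, 20, -0.2, 0, 0, 0, 0, 0, 20, -0.2, 0, 0, 0, 0, 0, 20, -0.2, 0, 0, 0, 0, 0, 20, -0.2, 0, 0, 0, 0, 0, 10, -0.2, 0, 0, 0, 0, 0, 0, -0.2])

```text
time: 12.7
tool_pos: [0.4784, -0.2283, 0.2386]
tcp_rot: [[-0.453, 0.891, 0.005], [0.891, 0.453, -0.003], [-0.005, 0.003, -1.0]]
force: [-0.1, 1.0, 0.1]
width: 0.0558
finger_force: 0.0
```

Run:
```python
from h import *
im,d=grab('scene'); C=cloud('scene',d); H,S,V=cv2.split(cv2.cvtColor(im,cv2.COLOR_BGR2HSV))
th=np.radians(117.1); y=np.array([np.cos(th),np.sin(th)]); x=np.array([y[1],-y[0]]); s=np.array([.4767,-.228])
L=np.dstack([(C[...,:2]-s)@x,(C[...,:2]-s)@y,C[...,2]])*1000
m=np.zeros(H.shape,bool); m[120:260,230:300]=1
o=m&(H<14)&(S>150)&(abs(L[...,0])<40); print('orange',o.sum(),np.percentile(L[o],[5,50,95],axis=0).round(1))
cv2.imwrite('pics/end.png',cv2.resize(im[120:270,170:310],None,fx=4,fy=4)); print(r.get_obs()['time'],r.get_obs()['finger_force'])
```

```text
orange 63 [[ -4.9 -14.  103.3]
 [ -0.6  17.3 123.5]
 [  4.7  20.3 126.2]]
12.75 0.0
```

View pics/end.png

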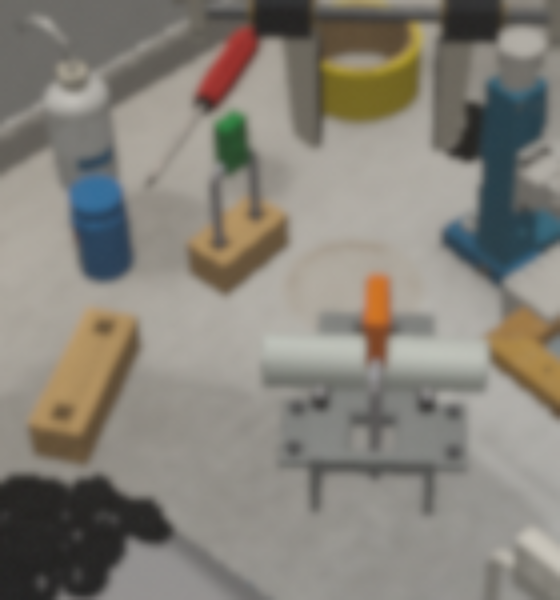

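The U-bolt sits upright on the tube at crop (377,315), with its near leg through the slot at (375,435). The grip top is at about 124 mm, so it is fully seated. The pot and the green U-bolt have not moved.

```bash
python3 -c "
from station import hand_in
print(hand_in())"
```

```text
the job is handed in; nothing more can be done
None
```

The wide orange-gripped U-bolt is seated on the tube and released, with the near leg seen through its slot and the far one hidden from view; the narrow U-bolt and ink pot look undisturbed, and the job was handed in at about 13 s with no verdict returned.

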